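# Pin the swing arm of a bending jig

## Task

Swing the steel arm of the bending jig round until it is against its stop, with its eye over the hole in the jig's base. Then take the long locking pin from the wooden rack (the tallest of the three pieces standing there) and put it through the eye and the base until its collar sits down on the arm.

Things in the scene. Friction and masses are not known exactly. Their poses are not given: they have to be found in the camera images.
- swing_arm (a joint): Swing arm of the bending jig: a level dark steel bar 10 mm thick, 36 to 58 mm wide, 213 mm from pivot to end, its top 74 mm above the bench. Rad: 0 = home, against the stop, eye exactly over the base hole, and it can go no further; grows as the arm swings away, clockwise from above, up to 1.2. Starts at 0.55 to 0.95. A little stiff (about 1.5 N at the post); stays where it is left.
- pivot (a point): Point on the arm's upright pivot axis, level with the arm's top, 110 mm from the base hole. Its y axis points from the base hole to the pivot, z up. At home the arm lies along -y from here; it swings out to the -x side. A bolt head 32 mm across stands 12 mm above the arm here.
- post (a point): Centre of the upright round steel post by which the arm is moved: diameter 20 mm, 50 mm tall (this point 25 mm above the arm's top, 99 mm above the bench), 195 mm from the pivot, near the arm's free end. Can be gripped or pushed from above.
- eye (a point): Centre of the round eye through the arm, diameter 30 mm, at the arm's upper face (74 mm above the bench), 110 mm from the pivot and 85 mm from the post.
- base_hole (a point): Mouth of the round hole, diameter 30 mm, through the jig's base (steel plate on a light timber block, 130 x 240 mm, 62 mm tall, fixed to the bench). The point is at the plate's upper face, 2 mm below the arm's underside. The stop is a 14 mm high block on the plate (top 76 mm above the bench), 25 mm beyond the hole away from the pivot, on the +x side of the arm.
- pin_grip (a point): Centre of the grip of the long locking pin: an upright dark steel cylinder, 26 mm across, 44 mm tall, on a steel collar 50 mm across and 6 mm thick whose underside is 28 mm below this point. Below it a round shank 18 mm across, 70 mm long, the last 12 mm tapered to 10 mm. z axis up along the pin. About 260 g. Starts upright in one hole of the rack, this point 116 mm above the bench.
- pin_tip (a point): Centre of the flat foot of the long locking pin, 98 mm below the centre of its grip. With the collar seated on the arm this point is 4 mm above the bench.
- rack: Fixed light wooden rack, 75 x 235 mm, 46 mm tall; origin under its centre, y along it. Three holes 75 mm apart along y, 28 mm deep: lift a piece 40 mm to clear it. In them stand, in any order, the long pin (top 138 mm above the bench), a shorter pin with the same grip and collar (top 98 mm) and a hexagon bolt (top 75 mm).

How it is judged (in metres and radians):
At the end, for the whole second after the job is handed in: The arm's eye lies over the base hole (within 13 mm), and the long pin stands upright (within about 7 degrees) through both, its foot within 13 mm of the hole's axis and at least 52 mm below the base's upper face, so that its collar sits on the arm to within 6 mm (horizontal distance between each of eye, pin_tip and base_hole below 0.013 m and z of pin_tip in the frame of base_hole below -0.052 m and angle between pin_grip's own z axis and vertical below 0.12 rad and horizontal distance between pin_grip and eye below 0.015 m); the robot touches nothing.
It also fails if it takes over 54 s, if anything falls off the work surface, if the arm or the gripper's body presses on something with over 40 N, if the wrist force passes 120 N, or if a joint passes its speed limit or range.

## Robot

A 6-joint arm with a two-finger parallel gripper is mounted at the origin on the work surface. World frame = base frame: x ahead of the robot, y to its left, z up, the work surface at z = 0. Lengths are in mm, angles in rad, forces in N, time in s.
With the tool pointing down it reaches from about 275 to 850 mm from the base axis. Payload 5.2 kg.
Tool frame: the origin (TCP) lies at the very end of the fingers, on their centre line; the grasp point (between the pads) lies ctrl.grip_point_offset behind it (ctrl.grip_point_offset is the distance from the TCP to the grasp point, in mm); z points along the fingers, y is the line along which they close (so a half turn about z gives the same grasp; the last joint's range is limited). The gripper opens to 85 mm and grips with 20 to 120 N. Pads are 22 mm wide; open, the fingers measure 114 mm over their backs; the gripper's body (76 mm by 85 mm) begins 54 mm behind the grasp point. The pads swing forward as they close: fully open they stand 13 mm farther back than shut.
Start: joints at [-0.203, 0.259, 1.535, -0, 1.348, -0.203], TCP at [550.004, 0.023, 208.11] pointing down, gripper open.
Joint ranges: [-3.14, 3.14], [-0.91, 2.08], [0.19, 2.58], [-1.22, 4.36], [0.22, 2.71], [-3.12, 3.12]. Speed limits (rad/s): [2.57, 2.57, 3.14, 3.14, 3.14, 3.14].

## Interface

Orientations are given as a unit quaternion [w, x, y, z].
In Python, from bench import ctrl, optics gives the robot as it stands.
- The arm moves only by the tool move_arm, never from a script. Its argument "increments" is a list of rows, each a list of 4 numbers: the shift along the world's x, y, z in units of 300 mm (1.0 is 300 mm), then the turn about the world's z in units of 120 degrees (1.0 is 120 degrees). In form: [[x, y, z, twist], ...]. A call has 1 to 20 rows; each row shifts and turns the commanded pose from where the row before left it; what a row does not reach is not made up. A row lasts 1/12 s, in which the tool goes at most 41.7 mm and 7.16 degrees, less where a joint would pass 70% of its speed; a pose out of reach is approached as far as the arm can. A call with a number of a shift or a turn outside -1 to 1 is refused whole. A call with a gripper value outside its range is refused whole. "grip" is the closure, from 0 (fully open) to 1 (shut), set as the call begins (left out, the last holds). The fingers move at their own pace and stop on an object; "squeeze" is the grip in N (left out, the last holds). Time passes only in rows, so rows that do not move let the fingers close. It gives the time, the measured TCP pose, the force, the opening and the grip force at its end, in the units of the state.
- ctrl.state(): the state, without advancing time (a new reading comes with each control period).
- optics.grab_frame(name): name is "scene" or "side" or "wrist"; returns the picture (400x640x3 uint8, blue, green, red); there is no depth.
- optics.get_calibration(name): a dict with "camera_matrix" (3x3 intrinsics, pixels), "R" (3x3) and "t" (3): a world point X has camera coordinates R X + t. Camera axes: x right, y down, z forward; pixel columns grow to the right and rows downward; lengths in mm; the calibration is good to about 2 mm. A picture is of the moment at which its call begins: read the wrist's pose just before it. get_calibration takes no time and is no camera call; for the wrist camera it gives the pose at the moment of the call.
- ctrl.hand_in(): hands the job in; it is judged then, once.
Trained networks look in the newest picture that a camera, given by its name, has taken for a name from the list of things; names that differ only in an ending like _2 or _b are one class to them, and where a whole thing is asked for, a point or a joint stands for the part that bears it (a point fixed in the world has none). Each returns a list of dicts, best first, with "confidence" (0 to 1); they miss things now and then, are a little off and sometimes report something else, mostly with a low value. They report only what shows in the picture. A call takes as long as a camera call.
- optics.boxes_of(camera, label): "bbox" ([left, top, width, height] in pixels, round what is visible of it).
- optics.spot_point(camera, label): "at" ([column, row] in pixels: a listed point, or the origin of a listed thing).
The state is a dict: "t": time; "joint_pos": joint angles; "joint_velocities": joint speeds; "joint_efforts": joint torques, N m; "tcp_pos": TCP position; "ee_rot": TCP orientation; "ft_force": force on the tool from outside, world axes, zero at the start; "ft_torque": the same for the moment, N m; "opening": finger opening in mm; "grip_force": force on a finger pad.
Only numpy, scipy, OpenCV 4.12 (cv2) and the standard library are available. Lean on these libraries where they do the work, as an engineer would, in place of code of your own. Each camera call takes 0.05 s, during which the arm holds its last target. There are 200 camera calls.

## Working session

There is one attempt and no reset: what is moved stays moved. The work goes in short steps, Python scripts to look and compute and a tool call to move; the robot and the scene stay as the last step left them, time stands still between calls to the robot, and variables do not carry over. Pictures are saved under pics/ and viewed, at most 10 in all, crops included, and the job is handed in when it is done.

Besides the shell and the picture viewer there is one more tool, called by a JSON object that holds its "op" and its "data", one argument or row to a line. move_arm: Moves the arm, as the interface text tells. Its arguments: {"type":"object","properties":{"increments":{"type":"array","items":{"type":"array","items":{"type":"number","minimum":-1,"maximum":1}}},"grip":{"type":"number"},"squeeze":{"type":"number"}},"required":["increments"]}

```bash
mkdir -p pics
cat > h.py <<'E'
import numpy as np, cv2
from bench import ctrl, optics
def ray(cam,uv):
    c=optics.get_calibration(cam);K=np.array(c["camera_matrix"]);R=np.array(c["R"]);t=np.array(c["t"])
    d=R.T@np.linalg.solve(K,[uv[0],uv[1],1.]);return -R.T@t,d/np.linalg.norm(d)
def atz(cam,uv,z):
    o,d=ray(cam,uv);return o+d*(z-o[2])/d[2]
Z=dict(pivot=74,post=99,eye=74,base_hole=62,pin_grip=116,pin_tip=18,rack=0)
def look(cams,labels,Z=Z):
    for cam in cams:
        optics.grab_frame(cam)
        for l in labels:
            for r in optics.spot_point(cam,l)[:2]:
                print(cam,l,round(r["confidence"],2),np.round(r["at"]),np.round(atz(cam,r["at"],Z[l]),1))
E
python3 - <<'E'
from h import *
ims=[optics.grab_frame(c) for c in("scene","side")]
cv2.imwrite("pics/a.png",cv2.resize(np.vstack(ims),(480,600)) if 0 else ims[0]);cv2.imwrite("pics/b.png",ims[1])
look(("scene","side"),["pivot","post","eye","base_hole","pin_grip","rack"])
print(ctrl.grip_point_offset,ctrl.state())
E
```

```text
scene pivot 0.88 [255. 223.] [591.9 -95.3  74. ]
scene eye 0.94 [210. 206.] [ 527.3 -188.1   74. ]
scene base_hole 0.76 [194. 232.] [ 594.8 -211.5   62. ]
scene pin_grip 0.58 [388. 189.] [558.9 165.7 116. ]
scene rack 0.7 [414. 227.] [537.4 238.6   0. ]
side pivot 0.88 [319. 178.] [ 589.8 -107.1   74. ]
side post 0.59 [390. 144.] [ 469.7 -257.9   99. ]
side eye 0.67 [359. 163.] [ 523.1 -191.9   74. ]
side base_hole 0.62 [332. 158.] [ 592.1 -206.3   62. ]
side pin_grip 0.68 [277. 263.] [555.3 170.5 116. ]
side rack 0.91 [276. 349.] [532.  241.9   0. ]
18.700000000000003 {'t': 0.8, 'joint_pos': array([-2.02795067e-01,  2.58548582e-01,  1.53497130e+00, -4.79202728e-06,
        1.34802805e+00, -2.02831529e-01]), 'joint_velocities': array([ 0.00134559, -0.00246871, -0.00042249,  0.00161228,  0.00108663,
       -0.00033642]), 'joint_efforts': array([-5.72110785e-04, -4.45866179e+01, -2.90879363e+01, -1.30775493e-04,
        4.52035983e-04, -1.07132543e-07]), 'tcp_pos': array([5.50009291e+02, 2.24790757e-02, 2.08148980e+02]), 'ee_rot': array([1.99563855e-05, 7.07093515e-01, 7.07120047e-01, 1.03502059e-05]), 'ft_force': array([-0.01215742,  0.42285057,  0.75738689]), 'ft_torque': array([ 0.01272022,  0.01528531, -0.0023169 ]), 'grip_force': 0.0, 'opening': 85.46231877907766}
```

View pics/a.png

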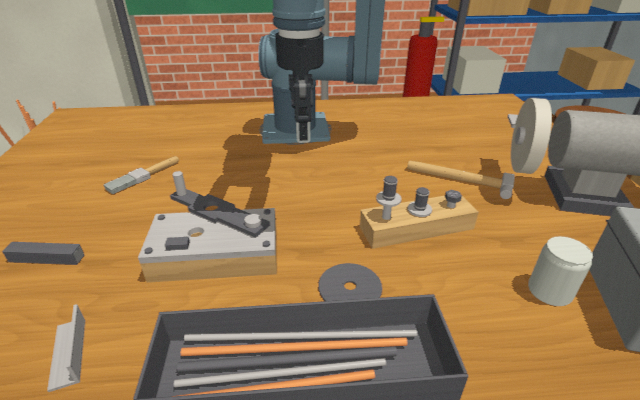

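View pics/b.png

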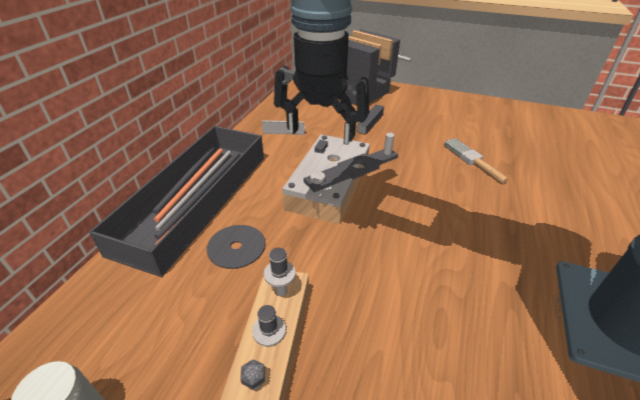

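The scene picture shows the post at about (179,183), eye (210,206), pivot bolt (255,222), base hole (195,232) and long pin (389,188). The networks agree with it. I'll move over the post, expected at about (472,-259).

{"op": "move_arm", "data": {
  "increments": [
    [-0.0325,-0.108,0,0],
    [-0.0325,-0.108,0,0],
    [-0.0325,-0.108,0,0],
    [-0.0325,-0.108,0,0],
    [-0.0325,-0.108,0,0],
    [-0.0325,-0.108,0,0],
    [-0.0325,-0.108,0,0],
    [-0.0325,-0.108,0,0],
    [0,0,0,0],
    [0,0,0,0]
  ],
  "grip": 0,
  "squeeze": 40
}}

```text
t: 1.63
tcp_pos: [471.4, -260.9, 208.0]
ee_rot: [-0.0, 0.708, 0.706, 0.0]
ft_force: [-0.0, 0.8, -0.3]
opening: 85.3
grip_force: 0.0
```

Run:
```python
from h import *
cv2.imwrite("pics/c.png",optics.grab_frame("wrist"))
look(("wrist","scene","side"),["post"])
look(("wrist",),["eye","pivot","base_hole"])
print(ctrl.state()["tcp_pos"])
```

```text
wrist post 0.89 [326. 180.] [ 476.4 -252.7   99. ]
scene post 0.93 [180. 186.] [ 485.6 -251.7   99. ]
side post 0.62 [390. 143.] [ 471.2 -258.7   99. ]
wrist eye 0.73 [386.  96.] [ 524.6 -188.9   74. ]
[ 472.20333541 -258.69702506  208.17508818]
```

View pics/c.png

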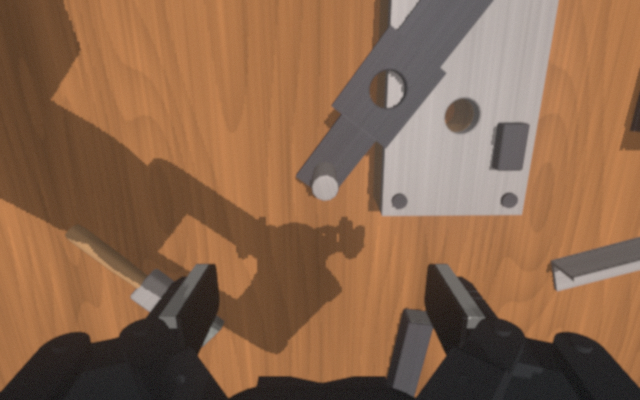

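The wrist view shows the post at (326,180), eye (388,90) and hole (462,116). The post is therefore at about (475,-254). Next I descend and grip.

{"op": "move_arm", "data": {
  "increments": [
    [0.0035,0.005,-0.08,0],
    [0.0035,0.005,-0.08,0],
    [0.0025,0.005,-0.08,0],
    [0,0,-0.08,0],
    [0,0,-0.073,0],
    [0,0,0,0],
    [0,0,0,0]
  ]
}}

```text
t: 2.77
tcp_pos: [474.2, -254.1, 89.5]
ee_rot: [-0.001, 0.707, 0.707, -0.0]
ft_force: [0.2, 0.1, 0.1]
opening: 85.3
grip_force: 0.0
```

{"op": "move_arm", "data": {
  "increments": [
    [0,0,0,0],
    [0,0,0,0],
    [0,0,0,0],
    [0,0,0,0],
    [0,0,0,0],
    [0,0,0,0],
    [0,0,0,0],
    [0,0,0,0]
  ],
  "grip": 1,
  "squeeze": 30
}}

```text
t: 3.43
tcp_pos: [475.1, -255.2, 91.0]
ee_rot: [0.001, 0.707, 0.707, -0.0]
ft_force: [-1.9, -0.7, 5.4]
opening: 17.8
grip_force: 29.3
```

Run:
```python
from h import *
look(("wrist","scene","side"),["post","pivot","eye","base_hole"])
s=ctrl.state();print(s["tcp_pos"],s["opening"],s["ft_force"])
```

```text
wrist post 0.83 [321. 253.] [ 475.3 -255.    99. ]
wrist base_hole 0.89 [536. 144.] [ 592.8 -208.2   62. ]
scene post 0.89 [180. 184.] [ 474.6 -252.8   99. ]
scene pivot 0.93 [253. 222.] [588.7 -99.7  74. ]
scene eye 0.64 [212. 206.] [ 527.6 -185.1   74. ]
scene base_hole 0.73 [194. 234.] [ 599.6 -211.    62. ]
side post 0.89 [388. 145.] [ 472.9 -250.2   99. ]
side pivot 0.72 [321. 180.] [ 582.3 -101.6   74. ]
side eye 0.81 [358. 165.] [ 522.6 -182.9   74. ]
side base_hole 0.61 [337. 155.] [ 585.8 -222.8   62. ]
[ 475.12212173 -255.21994852   91.00679402] 18.38225789030396 [-1.59732248 -0.73427495  5.07132035]
```

The post is gripped. I'll drag it along the arc to just short of home.

{"op": "move_arm", "data": {
  "increments": [
    [0.0375,-0.024,0,0],
    [0.0375,-0.024,0,0],
    [0.038,-0.018,0,0],
    [0.038,-0.018,0,0],
    [0.037,-0.012,0,0],
    [0.037,-0.012,0,0],
    [0.041,-0.008,0,0],
    [0.041,-0.008,0,0],
    [0.03,-0.002,0,0],
    [0.03,-0.002,0,0],
    [0,0,0,0],
    [0,0,0,0]
  ]
}}

```text
t: 5.18
tcp_pos: [586.2, -297.6, 91.0]
ee_rot: [0.003, 0.707, 0.707, -0.002]
ft_force: [0.1, -11.0, 0.1]
opening: 18.0
grip_force: 29.6
```

{"op": "move_arm", "data": {
  "increments": [
    [0.01,0,0,0],
    [0.008,0,0,0],
    [0.005,0,0,0],
    [0,0,0,0],
    [0,0,0,0]
  ]
}}

```text
t: 5.6
tcp_pos: [592.1, -296.6, 91.0]
ee_rot: [0.002, 0.707, 0.707, -0.002]
ft_force: [-2.0, -8.1, 2.7]
opening: 18.5
grip_force: 29.7
```

Run:
```python
from h import *
cv2.imwrite("pics/d.png",optics.grab_frame("wrist"))
look(("wrist","scene","side"),["post","eye","base_hole"])
s=ctrl.state();print(s["tcp_pos"],s["opening"],s["ft_force"])
```

```text
wrist post 0.67 [320. 249.] [ 592.  -294.3   99. ]
scene post 0.95 [145. 219.] [ 595.1 -293.4   99. ]
scene post 0.7 [195. 228.] [ 628.7 -197.3   99. ]
scene eye 0.77 [196. 228.] [ 596.6 -205.7   74. ]
scene base_hole 0.96 [196. 234.] [ 598.5 -206.2   62. ]
side post 0.89 [344. 125.] [ 594.9 -305.3   99. ]
side eye 0.89 [332. 153.] [ 593.7 -209.1   74. ]
side base_hole 0.73 [337. 156.] [ 583.6 -216.8   62. ]
[ 592.0627618  -296.56695524   91.02445523] 18.3987276077149 [-1.14318694 -8.76256635  1.86692708]
```

View pics/d.png

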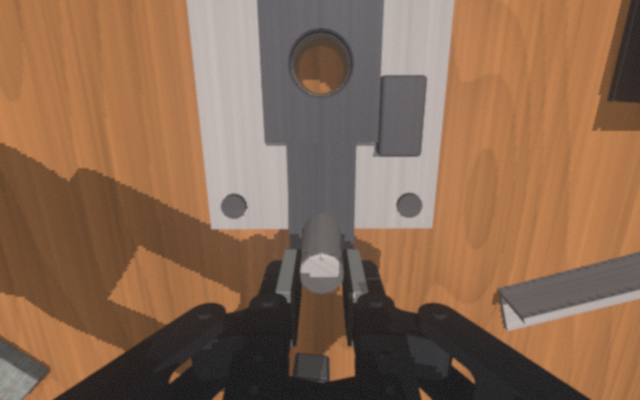

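The arm is almost against the stop: eye at (321,63), stop edge at 378 against arm edge at 381. The force is still only 2 N, so I'll push a little further until contact.

{"op": "move_arm", "data": {
  "increments": [
    [0.007,0.003,0,0],
    [0.007,0.002,0,0],
    [0.005,0,0,0],
    [0,0,0,0],
    [0,0,0,0]
  ]
}}

```text
t: 6.67
tcp_pos: [592.1, -296.5, 90.9]
ee_rot: [-0.001, 0.707, 0.707, -0.005]
ft_force: [-19.0, -12.9, 9.4]
opening: 18.2
grip_force: 30.6
```

It's on the stop: no further motion and a 19 N reaction. I'll relax, release and rise.

{"op": "move_arm", "data": {
  "increments": [
    [-0.019,0,0,0],
    [0,0,0,0]
  ]
}}

```text
t: 6.83
tcp_pos: [591.0, -296.5, 91.1]
ee_rot: [0.003, 0.708, 0.707, -0.002]
ft_force: [-2.1, -12.0, 0.2]
opening: 18.0
grip_force: 29.7
```

{"op": "move_arm", "data": {
  "increments": [
    [0,0,0,0],
    [0,0,0,0],
    [0,0,0,0],
    [0,0,0,0],
    [0,0,0,0],
    [0,0,0.1,0],
    [0,0,0.13,0],
    [0,0,0.13,0],
    [0,0,0.03,0],
    [0,0,0,0],
    [0,0,0,0]
  ],
  "grip": 0
}}

```text
t: 7.75
tcp_pos: [592.2, -291.4, 207.7]
ee_rot: [0.001, 0.707, 0.707, 0.0]
ft_force: [-0.5, 0.1, -0.1]
opening: 85.7
grip_force: 0.0
```

Run:
```python
from h import *
cv2.imwrite("pics/e.png",optics.grab_frame("wrist"))
look(("wrist",),["post","eye","base_hole","pivot"])
look(("scene","side"),["eye","pivot"])
s=ctrl.state();print(s["tcp_pos"],s["opening"],s["ft_force"])
```

```text
wrist post 0.58 [325. 192.] [ 593.9 -293.8   99. ]
wrist base_hole 0.67 [322.  82.] [ 591.8 -210.7   62. ]
scene eye 0.66 [197. 225.] [ 587.9 -204.3   74. ]
scene pivot 0.85 [250. 222.] [ 586.4 -104.7   74. ]
side eye 0.88 [336. 155.] [ 581.9 -204.    74. ]
side pivot 0.95 [321. 180.] [ 582.8 -103.7   74. ]
side pivot 0.61 [274. 347.] [513.9 275.6  74. ]
[ 591.85487454 -291.55521787  207.07248529] 85.14458819589252 [-0.37043887 -0.03871014  0.18381166]
```

View pics/e.png

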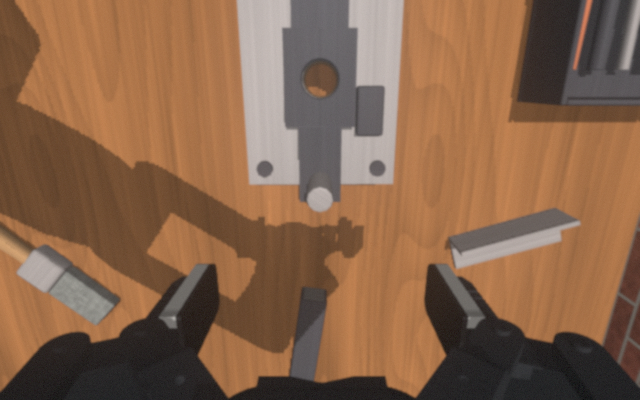

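The eye at (320,78) is concentric with the hole and the arm is against its stop. Now over to the pin.

Run:
```python
from h import *
print(atz("wrist",(320,78),74),atz("wrist",(320,199),124))
```

```text
[ 591.15057139 -208.60096358   74.        ] [ 591.2366249  -293.25857015  124.        ]
```

{"op": "move_arm", "data": {
  "increments": [
    [-0.009,0.12,0.02,0],
    [-0.009,0.12,0.02,0],
    [-0.009,0.12,0,0],
    [-0.009,0.12,0,0],
    [-0.009,0.12,0,0],
    [-0.009,0.12,0,0],
    [-0.009,0.12,0,0],
    [-0.009,0.12,0,0],
    [-0.009,0.12,0,0],
    [-0.009,0.12,0,0],
    [-0.009,0.12,0,0],
    [-0.009,0.12,0,0],
    [-0.009,0.08,0,0],
    [0,0,0,0],
    [0,0,0,0]
  ]
}}

```text
t: 9.6
tcp_pos: [556.5, 165.7, 219.3]
ee_rot: [0.0, 0.706, 0.708, 0.0]
ft_force: [-0.5, 0.4, -0.1]
opening: 85.3
grip_force: 0.0
```

Run:
```python
from h import *
cv2.imwrite("pics/f.png",optics.grab_frame("wrist"))
look(("wrist","scene","side"),["pin_grip"])
print(ctrl.state()["tcp_pos"])
```

```text
wrist pin_grip 0.74 [322. 184.] [557.8 167.5 116. ]
scene pin_grip 0.66 [193. 232.] [ 661.  -193.4  116. ]
scene pin_grip 0.55 [389. 188.] [556.8 167.4 116. ]
side pin_grip 0.96 [278. 263.] [553.8 170.1 116. ]
side pin_grip 0.16 [334. 157.] [ 565.1 -134.5  116. ]
[557.04137514 163.2452288  219.2173961 ]
```

View pics/f.png

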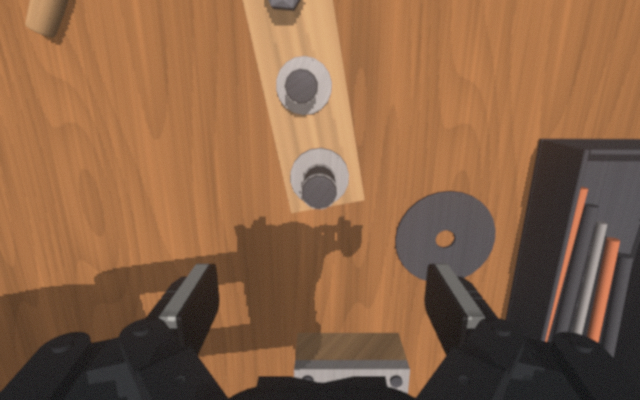

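The wrist view shows the long pin's grip top at (320,188), the shorter pin at (303,86) and the bolt at the top. The pin is therefore at about (557,167.5). I'll descend and grip.

{"op": "move_arm", "data": {
  "increments": [
    [0,0.006,-0.08,0],
    [0,0.006,-0.08,0],
    [0,0,-0.08,0],
    [0,0,-0.08,0],
    [0,0,-0.075,0],
    [0,0,0,0],
    [0,0,0,0]
  ]
}}

```text
t: 10.53
tcp_pos: [556.0, 167.3, 99.9]
ee_rot: [-0.001, 0.707, 0.707, -0.001]
ft_force: [0.4, 0.1, 0.4]
opening: 85.5
grip_force: 0.0
```

{"op": "move_arm", "data": {
  "increments": [
    [0,0,0,0],
    [0,0,0,0],
    [0,0,0,0],
    [0,0,0,0],
    [0,0,0,0],
    [0,0,0,0],
    [0,0,0,0],
    [0,0,0,0]
  ],
  "grip": 1,
  "squeeze": 60
}}

```text
t: 11.2
tcp_pos: [557.2, 168.2, 101.9]
ee_rot: [0.001, 0.707, 0.707, 0.001]
ft_force: [-0.9, 0.9, 6.4]
opening: 23.4
grip_force: 58.6
```

Gripped. Lift slowly at first, then travel toward the jig and stop short of the eye to check.

{"op": "move_arm", "data": {
  "increments": [
    [0,0,0.04,0],
    [0,0,0.06,0],
    [0,0,0.08,0],
    [0,0,0.08,0],
    [0,0,0.07,0],
    [0,0,0,0],
    [0,0,0,0]
  ]
}}

```text
t: 11.78
tcp_pos: [557.1, 168.1, 200.0]
ee_rot: [0.001, 0.707, 0.707, 0.001]
ft_force: [0.8, -0.0, -3.0]
opening: 23.7
grip_force: 59.7
```

{"op": "move_arm", "data": {
  "increments": [
    [0.008,-0.06,0,0],
    [0.008,-0.09,0,0],
    [0.008,-0.11,0,0],
    [0.008,-0.11,0,0],
    [0.008,-0.11,0,0],
    [0.008,-0.11,0,0],
    [0.008,-0.11,0,0],
    [0.008,-0.11,0,0],
    [0.008,-0.11,0,0],
    [0.008,-0.11,0,0],
    [0.008,-0.1,0,0],
    [0.008,-0.07,0,0],
    [0.008,-0.04,0,0],
    [0.009,-0.015,0,0],
    [0,0,0,0],
    [0,0,0,0],
    [0,0,0,0]
  ]
}}

```text
t: 13.2
tcp_pos: [590.5, -206.7, 199.3]
ee_rot: [-0.001, 0.707, 0.708, 0.0]
ft_force: [1.1, -0.3, -3.5]
opening: 23.4
grip_force: 59.6
```

Run:
```python
from h import *
s=ctrl.state();print(s["tcp_pos"],s["opening"],s["ft_force"],s["ft_torque"])
z=s["tcp_pos"][2]+16
look(("wrist","scene","side"),["pin_grip","pin_tip","eye"],dict(pin_grip=z,pin_tip=z-98,eye=74))
a=optics.grab_frame("scene")[100:280,100:300];b=optics.grab_frame("side")[60:240,240:440]
cv2.imwrite("pics/g.png",cv2.resize(np.hstack([a,b]),(800,360)))
```

```text
[ 590.5447246  -206.65488594  199.28264529] 23.412112943418993 [ 1.13022985 -0.32489334 -3.53183392] [ 0.02228281 -0.03859432  0.0010621 ]
wrist pin_grip 0.8 [322. 254.] [ 591.7 -203.9  215.3]
wrist pin_tip 0.7 [316. 195.] [ 586.9 -205.7  117.3]
scene pin_grip 0.88 [182. 160.] [ 588.3 -206.1  215.3]
scene pin_tip 0.63 [192. 207.] [ 590.2 -206.7  117.3]
scene eye 0.68 [194. 227.] [ 593.3 -208.9   74. ]
side pin_grip 0.89 [334.  97.] [ 594.4 -206.4  215.3]
side pin_tip 0.88 [335. 139.] [ 586.7 -202.7  117.3]
side eye 0.93 [335. 155.] [ 584.6 -202.6   74. ]
```

View pics/g.png

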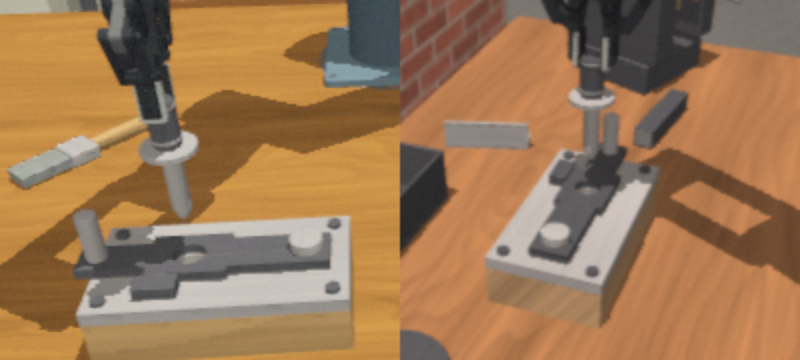

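The pin hangs upright above the eye, foot at about (182,213) in the crop, left panel, with the eye just below it. I correct by (+1,-2) mm and lower in, checking force.

{"op": "move_arm", "data": {
  "increments": [
    [0.004,-0.007,-0.04,0],
    [0,0,-0.05,0],
    [0,0,-0.04,0],
    [0,0,-0.03,0],
    [0,0,-0.02,0],
    [0,0,-0.02,0],
    [0,0,0,0],
    [0,0,0,0]
  ]
}}

```text
t: 14.57
tcp_pos: [591.9, -210.6, 139.6]
ee_rot: [-0.0, 0.707, 0.707, -0.0]
ft_force: [-0.2, -0.2, -3.4]
opening: 23.6
grip_force: 59.6
```

Run:
```python
from h import *
s=ctrl.state();print(s["tcp_pos"],s["ft_force"],s["ft_torque"])
a=optics.grab_frame("scene")[130:270,130:290];b=optics.grab_frame("side")[80:220,260:420]
cv2.imwrite("pics/i.png",cv2.resize(np.hstack([a,b]),(800,350)))
```

```text
[ 591.91304574 -210.64757272  139.63226679] [-0.19759632 -0.17207959 -3.39958848] [ 0.00636463 -0.0156964  -0.07287023]
```

View pics/i.png

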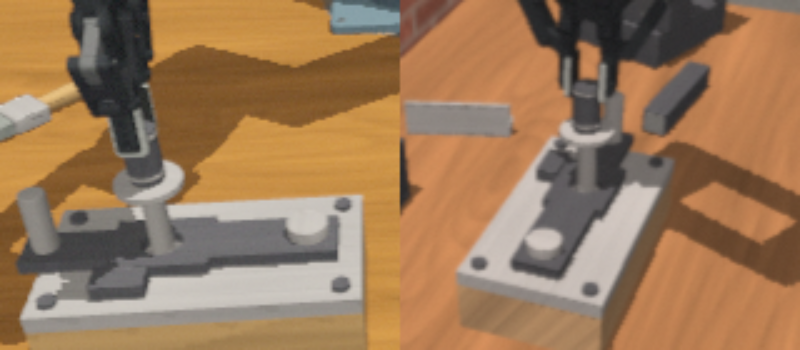

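The shank is inside the eye with no contact force. Lowering until the collar seats.

{"op": "move_arm", "data": {
  "increments": [
    [0,0,-0.03,0],
    [0,0,-0.04,0],
    [0,0,-0.04,0],
    [0,0,-0.03,0],
    [0,0,-0.02,0],
    [0,0,0,0],
    [0,0,0,0]
  ]
}}

```text
t: 15.25
tcp_pos: [591.7, -210.5, 91.3]
ee_rot: [-0.0, 0.707, 0.707, -0.0]
ft_force: [-0.4, 0.2, -3.0]
opening: 23.3
grip_force: 59.6
```

{"op": "move_arm", "data": {
  "increments": [
    [0,0,-0.005,0],
    [0,0,-0.005,0],
    [0,0,-0.005,0],
    [0,0,0,0],
    [0,0,0,0]
  ]
}}

```text
t: 15.67
tcp_pos: [592.4, -210.9, 88.3]
ee_rot: [0.001, 0.707, 0.707, 0.0]
ft_force: [-0.3, 1.3, 2.1]
opening: 23.3
grip_force: 59.9
```

Collar contact is felt at the expected height. Release and rise.

{"op": "move_arm", "data": {
  "increments": [
    [0,0,0,0],
    [0,0,0,0],
    [0,0,0,0],
    [0,0,0,0],
    [0,0,0,0],
    [0,0,0,0],
    [0,0,0.06,0],
    [0,0,0.1,0],
    [0,0,0.12,0],
    [0,0,0.12,0],
    [0,0,0,0],
    [0,0,0,0]
  ],
  "grip": 0
}}

```text
t: 16.67
tcp_pos: [593.4, -211.4, 210.4]
ee_rot: [0.003, 0.707, 0.707, 0.001]
ft_force: [0.3, -0.6, -0.5]
opening: 85.3
grip_force: 0.0
```

Run:
```python
from h import *
s=ctrl.state();print(s["tcp_pos"],s["ft_force"],s["opening"])
look(("wrist","scene","side"),["pin_grip"],dict(pin_grip=102))
a=optics.grab_frame("scene")[130:270,130:290];b=optics.grab_frame("side")[80:220,260:420]
cv2.imwrite("pics/j.png",cv2.resize(np.hstack([a,b]),(800,350)))
```

```text
[ 593.39029864 -211.39374085  210.41296177] [ 0.26604727 -0.59894681 -0.5026881 ] 85.2826095434393
wrist pin_grip 0.91 [320. 182.] [ 591.1 -205.2  102. ]
scene pin_grip 0.78 [190. 217.] [ 597.9 -210.5  102. ]
side pin_grip 0.8 [334. 145.] [ 588.5 -200.6  102. ]
side pin_grip 0.21 [344. 126.] [ 592.  -290.5  102. ]
```

View pics/j.png

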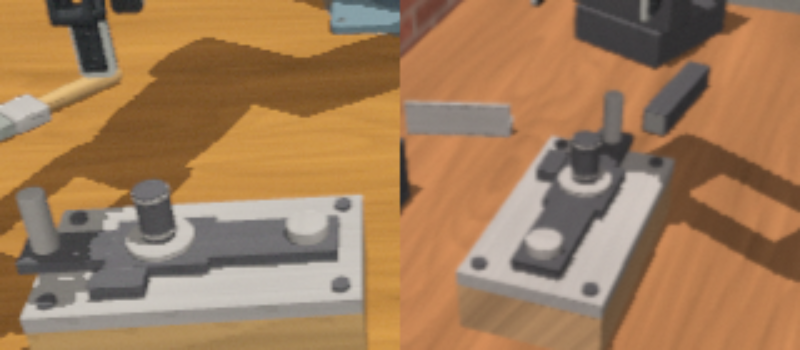

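The collar sits flat on the arm, at (153,238) in the left panel. The pin is upright, the arm is at its stop and the gripper is clear.

```bash
python3 -c "
from bench import ctrl
print(ctrl.hand_in())"
```

```text
the job is handed in; nothing more can be done
None
```

I swung the arm to its stop, put the long pin through the eye and base with its collar down on the arm, and handed the job in at about 17 s; the hand-in returned no verdict.

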